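# Slide the half-laid mosaic baseplate out over the riser's edge

## Robot

A 7-joint arm with a two-finger parallel gripper is mounted at the origin on the work surface. World frame = base frame: x ahead of the robot, y to its left, z up, the work surface at z = 0. Lengths are in m, angles in rad, forces in N, time in s.
With the tool pointing down it reaches from about 0.425 to 0.875 m from the base axis. Payload 4.7 kg.
Tool frame: the origin (TCP) lies on the centre line of the jaws, within the pads' length; the fingertips stand ahead of it and the grasp point (between the pads) lies 8 mm behind it (ctrl.finger_overhang is the x of the fingertips in the tool frame, in m); x points along the fingers, z is the direction in which the jaws open and shut, and the axes are right-handed (so a half turn about x gives the same grasp; the last joint's range is limited). The gripper opens to 87 mm and grips with 3 to 60 N. Pads are 19 mm wide; open, the fingers measure 117 mm over their backs; the gripper's body (75 mm by 190 mm) begins 51 mm behind the grasp point.
Start: joints at [-1.294, 0.321, -0.07, 1.45, 0.023, 1.371, -0.057], TCP at [0.169, 0.628, 0.234] pointing down, gripper open.
Joint ranges: [-2.86, 2.86], [-0.3, 2.09], [-1.38, 1.24], [0.06, 2.45], [-1.56, 4.7], [0.09, 2.05], [-2.69, 2.69]. Speed limits (rad/s): [2.57, 2.57, 3.14, 3.14, 3.14, 3.14, 3.14].

## Interface

Orientations are given as a rotation vector (axis times angle).
In Python, from bench import readout, viewer, job, nets, ctrl gives the robot as it stands.
- The arm moves only by the shell command python3 -m creep 'ROWS' [FORCE]. ROWS is JSON, a list of rows, each an object with "linear": the shift along the tool's x, y, z in m, a list of three; "twist": the turn, a rotation vector about the tool's x, y, z in degrees, a list of three; "fingers": the gripper's target within -1 to 1 (shut at 1, half-way at 0, fully open at -1). A call has 1 to 8 rows; each row is the pose to reach, as a shift and turn from the pose commanded when the call began, along the tool's axes at that moment; what a row does not reach only later rows make up. A row lasts 1/12 s, in which the tool goes at most 41.7 mm and 7.16 degrees, less where a joint would pass 70% of its speed; a pose out of reach is approached as far as the arm can. A call with a gripper value outside its range is refused whole. The fingers move at their own pace and stop on an object; FORCE is the grip in N (left out, the last holds). Time passes only in rows, so rows that repeat a pose let the fingers close. It gives the time, the measured TCP pose, the force and the opening at its end, in the units of the state.
- readout.get_state(): the state, without advancing time (a new reading comes with each control period).
- viewer.get_image(name): name is "scene" or "top" or "wrist"; returns (picture, depth): 480x640x3 uint8, red, green, blue; 480x640 float32, m along the optical axis (not along the pixel's ray), 0 where there is no reading.
- viewer.camera_params(name): a dict with "K" (3x3 intrinsics, pixels), "cam_to_world" (4x4, takes a point from camera to world coordinates). Camera axes: x right, y down, z forward; pixel columns grow to the right and rows downward; lengths in m; the calibration is good to about 2 mm. A picture is of the moment at which its call begins: read the wrist's pose just before it. camera_params takes no time and is no camera call; for the wrist camera it gives the pose at the moment of the call.
- job.close_job(): hands the job in, once; it reports no verdict.
Trained networks look in the newest picture that a camera, given by its name, has taken for a name from the list of things; names that differ only in an ending like _2 or _b are one class to them, and where a whole thing is asked for, a point or a joint stands for the part that bears it (a point fixed in the world has none). Each returns a list of dicts, best first, with "conf" (0 to 1); they miss things now and then, are a little off and sometimes report something else, mostly with a low value. They report only what shows in the picture. A call takes as long as a camera call. They do not tell look-alikes from the thing itself.
- nets.boxes_of(camera, label): "centre" ([x, y, z] in m, in world coordinates, good to about 4 mm: the middle of the surface that is visible of it).
- nets.place_of(camera, label): "centre" ([x, y, z] in m, in world coordinates, good to about 4 mm: a listed point, or the origin of a listed thing).
The state is a dict: "time": time; "joint_positions": joint angles; "qd": joint speeds; "joint_torque": joint torques, N m; "position": TCP position; "tool_rot": TCP orientation; "ft_force": force on the tool from outside, world axes, zero at the start; "torque": the same for the moment, N m; "grip_width": opening from 0.0 (shut) to 1.0 (fully open).
Only numpy, scipy, OpenCV 4.12 (cv2) and the standard library are available. Lean on these libraries where they do the work, as an engineer would, in place of code of your own. Each camera call takes 0.05 s, during which the arm holds its last target.

## Task

Push the green baseplate, tiled side first, straight out over the front edge of the plywood riser (the long edge farther from the robot) until 30 mm of it overhangs, square with the edge, so that it can be taken from underneath later. The tan tiles on it are only laid, not glued: push the plate with the fingertips, never grip, lift or tip it, and let no tile shift on it. Leave the mug, the yellow lever, the blue case and the carousel as they are, and finish clear of everything.

Things in the scene. Friction and masses are not known exactly. Their poses are not given: they have to be found in the camera images.
- riser: Fixed plain plywood riser on the walnut desk: a board 280 mm deep (its x) by 460 mm wide (its y), 15 mm thick, on two side panels, upper face 70 mm above the desk. Origin on the desk under its centre, x towards its long front edge, the one farther from the robot (the sitter's side), z up; turned up to 0.3 rad from the robot's x.
- riser_edge (a point): Middle of the upper corner of the riser's long front edge (140 mm from the riser's centre, 70 mm above the desk). Its x points straight out over the edge, y runs along the edge, z up. The edge is sharp and straight.
- plate: Loose green plastic mosaic baseplate, flat, 150 x 150 x 6 mm, 0.11 to 0.19 kg, lying on the riser, at first 10 to 70 mm behind the front edge and up to 0.25 rad off square. Origin at the centre of its underside; x points to its leading side (beside the row of three tiles, nearest the front edge), z up. Slides with plain friction (1 to 3 N). Upper face bare from its centre back to its rear side.
- plate_front_left (a point): Left corner of the baseplate's leading side, at its underside: +75 mm, +75 mm in the baseplate's x, y.
- plate_front_right (a point): Right corner of the baseplate's leading side, at its underside: +75 mm, -75 mm in the baseplate's x, y.
- tile1: Loose tan ceramic mosaic tile, 30 x 30 x 6 mm, 13 g, merely lying on the baseplate; origin at the centre of its underside.
- tile2: Loose tan ceramic mosaic tile, 30 x 30 x 6 mm, 13 g, merely lying on the baseplate; origin at the centre of its underside.
- tile3: Loose tan ceramic mosaic tile, 30 x 30 x 6 mm, 13 g, merely lying on the baseplate; origin at the centre of its underside.
- tile4: Loose tan ceramic mosaic tile, 30 x 30 x 6 mm, 13 g, merely lying on the baseplate; origin at the centre of its underside.
- spot1 (a point): Point of the baseplate's upper face under the centre of tile 1 at the start (50 mm along the baseplate's x, 33 mm along its y). Tile 1 must stay on it.
- spot2 (a point): Point of the baseplate's upper face under the centre of tile 2 at the start (50 mm along the baseplate's x, 0 mm along its y). Tile 2 must stay on it.
- spot3 (a point): Point of the baseplate's upper face under the centre of tile 3 at the start (50 mm along the baseplate's x, -33 mm along its y). Tile 3 must stay on it.
- spot4 (a point): Point of the baseplate's upper face under the centre of tile 4 at the start (17 mm along the baseplate's x, 33 mm along its y). Tile 4 must stay on it.
- mug: White ceramic mug filled with spare tan tiles, 80 mm across, about 85 mm high, handle out to 70 mm from its axis, standing loose on the riser to one side of the baseplate. Origin at the centre of its underside. To be left alone.
- lever: Yellow plastic prying lever, 80 x 17 x 14 mm, lying loose on the riser at the other side of the baseplate. Origin under its middle, x along it. To be left alone.
- case: Blue plastic storage case with a hinged lid, closed, 105 x 165 mm, 43 mm high, standing loose on the desk to the robot's left of the riser. Origin at the centre of its underside. To be left alone.
- case_lid (a joint): Lid of the blue case, rad: 0 closed, grows as it opens.
- carousel_base: Fixed foot of the clear plastic carousel organizer (a round tray of 170 mm diameter with six compartments, the rim 69 mm and the knob 111 mm above the desk, free to turn on its central pivot), on the desk to the robot's right of the riser. Origin on the desk on the pivot axis. To be left alone.
- carousel_divider (a point): A point on top of one divider of the carousel, 50 mm from the pivot axis, 64 mm above the desk; it moves when the carousel turns.
Mind the look-alikes: they are no part of the job. What is meant by the plate is not red, and is the larger of those in its own colour.

How it is judged:
By the outcome, as a careful person would: the job done as asked, in the order asked, and still so for the second after the job is handed in, with the robot touching nothing.
It also fails if it takes over 40 s, if anything falls off the work surface, if the arm or the gripper's body presses on something with over 40 N, if the wrist force passes 120 N, or if a joint passes its speed limit or range.

## Working session

There is one attempt and no reset: what is moved stays moved. The work goes in short steps, Python scripts to look and compute and a shell command to move; the robot and the scene stay as the last step left them, time stands still between calls to the robot, and variables do not carry over. Pictures are saved under pics/ and viewed, and the job is handed in when it is done.

```bash
ls; mkdir -p pics
python3 - <<'E'
from bench import readout, viewer, job, nets, ctrl
import cv2
s=readout.get_state(); print(s); print(ctrl.finger_overhang)
for n in ("scene","top"):
    im,d=viewer.get_image(n); cv2.imwrite(f"pics/{n}0.png",im[:,:,::-1])
    p=viewer.camera_params(n); print(n,p)
E
```

```text
pics
{'time': 0.0, 'joint_positions': array([-1.2938897 ,  0.32182301, -0.07010238,  1.45167811,  0.02254342,
        1.37080764, -0.05689535]), 'qd': array([ 0.00068896,  0.00031259, -0.00024062, -0.00203732,  0.00050743,
        0.00169972,  0.00058631]), 'joint_torque': array([ 9.98440737e-04, -4.91306984e+01, -4.03451370e-01, -3.12521625e+01,
       -6.40251744e-02,  4.38611617e-02,  1.82257322e-04]), 'position': array([0.1687422 , 0.62715531, 0.23246006]), 'tool_rot': array([-1.01470849,  1.32366534,  1.01270172]), 'ft_force': array([-0.24245354, -0.17050389, -0.84765505]), 'torque': array([0.02693541, 0.00659821, 0.0183653 ]), 'grip_width': 0.9983236812534952}
0.011
scene {'K': array([[467.13270169,   0.        , 326.7809087 ],
       [  0.        , 467.13270169, 234.72259946],
       [  0.        ,   0.        ,   1.        ]]), 'cam_to_world': array([[ 0.59700312,  0.55112358, -0.58296661,  1.10824437],
       [ 0.8022379 , -0.41128684,  0.43273258, -0.44079127],
       [-0.00127737, -0.72602061, -0.68767175,  0.81929807],
       [ 0.        ,  0.        ,  0.        ,  1.        ]])}
top {'K': array([[584.43568747,   0.        , 315.15488976],
       [  0.        , 584.43568747, 230.33692521],
       [  0.        ,   0.        ,   1.        ]]), 'cam_to_world': array([[-0.02363539, -0.97846544,  0.20505303,  0.17888094],
       [-0.99971947,  0.02281856, -0.0063476 ,  0.02717782],
       [ 0.00153189, -0.20514554, -0.97873028,  1.49607572],
       [ 0.        ,  0.        ,  0.        ,  1.        ]])}
```

View pics/scene0.png

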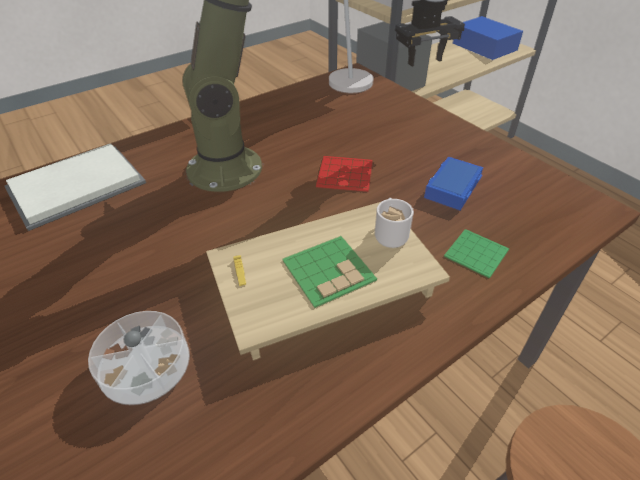

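View pics/top0.png

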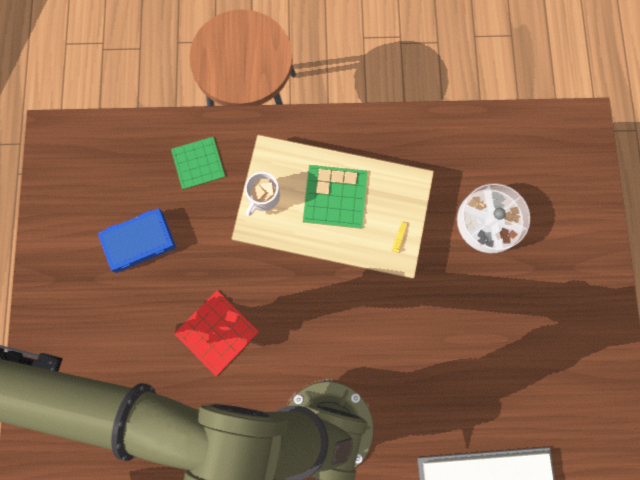

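The scene and top views show three plate-like things: the green plate on the riser with tan tiles (top 335,196; scene 330,268), a smaller bare green plate on the desk (top 198,162), and a red plate (top 217,332). The first one fits: not red, the larger green one, tiled, on the riser. Next I'll check it in a crop and measure it.

```bash
cat > h.py <<'E'
from bench import readout, viewer, job, nets, ctrl
import cv2, numpy as np
from scipy.spatial.transform import Rotation as R
def up(p,uv,z):
    K=p["K"];T=p["cam_to_world"]
    uv=np.atleast_2d(uv).astype(float)
    r=np.c_[(uv[:,0]-K[0,2])/K[0,0],(uv[:,1]-K[1,2])/K[1,1],np.ones(len(uv))]@T[:3,:3].T
    t=(z-T[2,3])/r[:,2]
    return T[:3,3]+r*t[:,None]
def pd(p,d,uv):
    K=p["K"];T=p["cam_to_world"];u,v=uv;z=d[int(v),int(u)]
    return T[:3,:3]@np.array([(u-K[0,2])/K[0,0]*z,(v-K[1,2])/K[1,1]*z,z])+T[:3,3]
def proj(p,P):
    K=p["K"];T=p["cam_to_world"];c=(np.atleast_2d(P)-T[:3,3])@T[:3,:3];q=c@K.T
    return q[:,:2]/q[:,2:]
E
python3 - <<'E'
from h import *
im,d=viewer.get_image("top");p=viewer.camera_params("top")
cv2.imwrite("pics/topcrop1.png",cv2.resize(im[120:290,220:450,::-1],None,fx=3.4,fy=3.4,interpolation=cv2.INTER_CUBIC))
for uv in [(340,215),(285,240),(200,162),(215,330),(420,180)]: print(uv,pd(p,d,uv).round(4))
sc,ds=viewer.get_image("scene");ps=viewer.camera_params("scene")
cv2.imwrite("pics/scenecrop1.png",cv2.resize(sc[190:370,195:455,::-1],None,fx=3,fy=3,interpolation=cv2.INTER_CUBIC))
for cam in ("top","scene"):
  for l in ["riser","riser_edge","plate","plate_front_left","plate_front_right","mug","lever","tile1","tile2","tile3","tile4","case","carousel_base"]:
    print(cam,l,[(np.round(x["centre"],4).tolist(),round(x["conf"],2)) for x in nets.place_of(cam,l)[:3]])
print(readout.get_state()["time"])
E
```

```text
(340, 215) [ 0.5139 -0.0449  0.0767]
(285, 240) [0.4557 0.0936 0.0659]
(200, 162) [0.6841 0.3202 0.0073]
(215, 330) [ 2.412e-01  2.764e-01 -1.000e-04]
(420, 180) [ 0.6003 -0.2502  0.0759]
top riser []
top riser_edge [([0.68, -0.0656, 0.0663], 0.84), ([0.5062, -0.4327, -0.0024], 0.65)]
top plate [([0.5666, -0.0308, 0.0718], 0.82), ([0.2325, 0.2724, -0.0042], 0.77), ([0.6843, 0.3311, -0.0029], 0.74)]
top plate_front_left [([0.6483, 0.0281, 0.077], 0.88), ([0.3452, 0.2729, 0.0025], 0.84), ([0.755, 0.2902, 0.0017], 0.62)]
top plate_front_right [([0.6435, 0.2524, 0.0021], 0.91), ([0.2395, 0.1667, -0.0018], 0.83)]
top mug [([0.5668, 0.1422, 0.069], 0.81), ([0.6111, -0.0737, 0.0711], 0.4), ([0.6111, -0.0379, 0.0754], 0.3)]
top lever [([0.6319, -0.1182, 0.0661], 0.51), ([0.4519, -0.188, 0.0711], 0.48), ([0.5862, -0.0024, 0.077], 0.32)]
top tile1 [([0.5893, -0.0069, 0.0771], 0.68), ([0.619, -0.0093, 0.0762], 0.66), ([0.6139, -0.0735, 0.0731], 0.6)]
top tile2 [([0.5893, -0.0069, 0.0771], 0.68), ([0.619, -0.0093, 0.0762], 0.66), ([0.6139, -0.0735, 0.0731], 0.6)]
top tile3 [([0.5893, -0.0069, 0.
[... 732 characters left out ...]
), ([0.2378, 0.1668, 0.0028], 0.85)]
scene mug [([0.5706, 0.1432, 0.0698], 0.68)]
scene lever [([0.4567, -0.1915, 0.0696], 0.77)]
scene tile1 [([0.614, -0.0403, 0.0788], 0.62), ([0.6066, -0.0725, 0.073], 0.58), ([0.6201, -0.0038, 0.0701], 0.57)]
scene tile2 [([0.614, -0.0403, 0.0788], 0.62), ([0.6066, -0.0725, 0.073], 0.58), ([0.6201, -0.0038, 0.0701], 0.57)]
scene tile3 [([0.614, -0.0403, 0.0788], 0.62), ([0.6066, -0.0725, 0.073], 0.58), ([0.6201, -0.0038, 0.0701], 0.57)]
scene tile4 [([0.614, -0.0403, 0.0788], 0.62), ([0.6066, -0.0725, 0.073], 0.58), ([0.6201, -0.0038, 0.0701], 0.57)]
scene case [([0.4707, 0.4793, 0.0024], 0.88)]
scene carousel_base [([0.5082, -0.4348, -0.0027], 0.79)]
1.5
```

View pics/topcrop1.png

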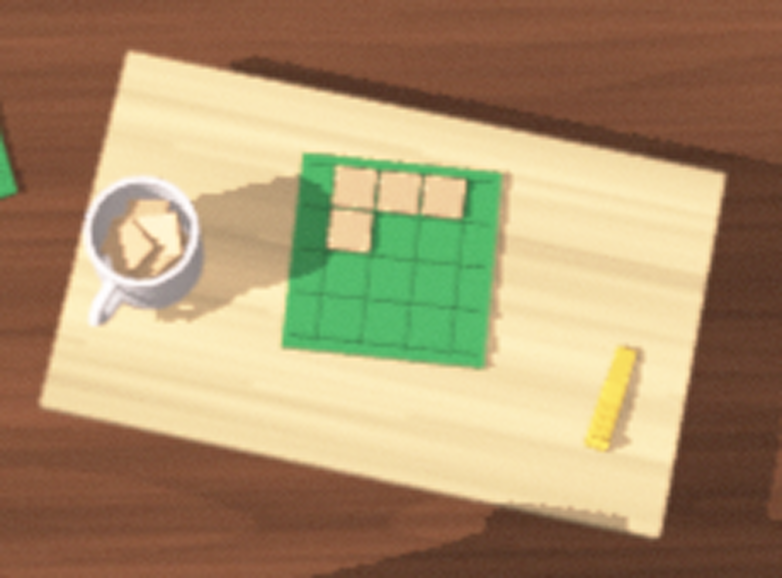

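View pics/scenecrop1.png

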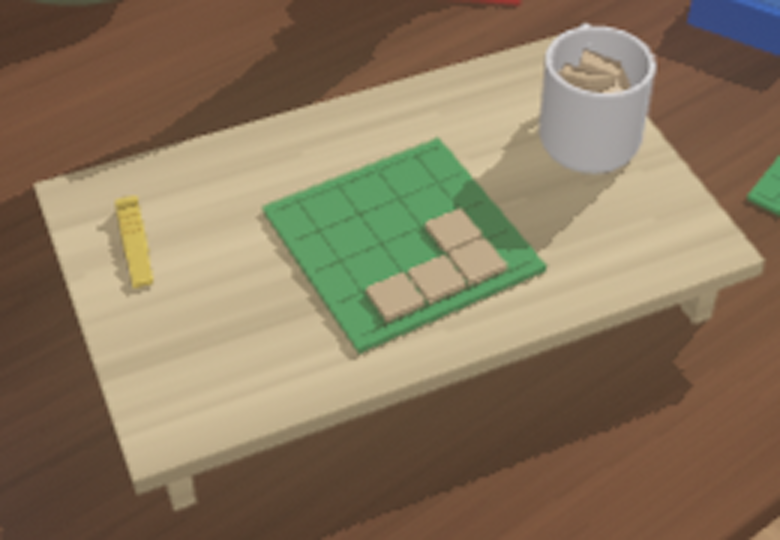

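```bash
cat >> h.py <<'E'
def quad(mask):
    """corners of convex quad by fitting lines to contour sides (subpixel)"""
    cs,_=cv2.findContours(mask,cv2.RETR_EXTERNAL,cv2.CHAIN_APPROX_NONE)
    c=cv2.convexHull(max(cs,key=cv2.contourArea))
    full=max(cs,key=cv2.contourArea)[:,0].astype(float)
    e=0.02*cv2.arcLength(c,True); a=cv2.approxPolyDP(c,e,True)[:,0].astype(float)
    while len(a)>4: e*=1.2;a=cv2.approxPolyDP(c,e,True)[:,0].astype(float)
    L=[]
    for i in range(len(a)):
        P,Q=a[i],a[(i+1)%len(a)];t=(Q-P);l=np.hypot(*t);t/=l;n=np.array([-t[1],t[0]])
        s=(full-P)@t;h=np.abs((full-P)@n)
        k=full[(s>.12*l)&(s<.88*l)&(h<3)]
        vx,vy,x,y=cv2.fitLine(k.astype(np.float32),cv2.DIST_HUBER,0,.01,.01).ravel()
        o=np.array([x,y]); nn=np.array([-vy,vx]); 
        if nn@(a.mean(0)-o)>0: nn=-nn
        o=o+0.5*nn   # border pixel centres -> edge
        L.append((o,np.array([vx,vy])))
    out=[]
    for i in range(len(L)):
        (o1,d1),(o2,d2)=L[i-1],L[i]
        t=np.linalg.solve(np.c_[d1,-d2],o2-o1);out.append(o1+t[0]*d1)
    return np.array(out)
def seg(im,seed_uv=None,kind="plate",roi=None):
    h=cv2.cvtColor(im,cv2.COLOR_RGB2HSV)
    if kind=="plate": m=cv2.inRange(h,(50,90,30),(85,255,255))
    else: m=cv2.inRange(h,(10,30,120),(32,170,255))
    if roi is not None:
        z=np.zeros_like(m);x0,y0,x1,y1=roi;z[y0:y1,x0:x1]=m[y0:y1,x0:x1];m=z
    return m
E
python3 - <<'E'
from h import *
for cam,r1,r2 in (("top",(290,150,385,240),(225,125,445,290)),("scene",(275,230,385,310),(200,195,455,350))):
    im,d=viewer.get_image(cam);p=viewer.camera_params(cam)
    mp=seg(im,kind="plate",roi=r1)
    h=cv2.cvtColor(im,cv2.COLOR_RGB2HSV)
    mr=seg(im,kind="riser",roi=r2)|mp
    mr=cv2.morphologyEx(mr,cv2.MORPH_OPEN,np.ones((3,3)))
    n,l,st,_=cv2.connectedComponentsWithStats(mr);k=1+st[1:,4].argmax();mr=(l==k).astype(np.uint8)*255
    qp=quad(mp);qr=quad(mr)
    v=im[:,:,::-1].copy()
    v=cv2.resize(v,None,fx=3,fy=3)
    for q,c in((qp,(0,0,255)),(qr,(255,0,0))):
        cv2.polylines(v,[((q+.5)*3).round().astype(int)],True,c,1)
    x0,y0,x1,y1=r2;cv2.imwrite(f"pics/quad1_{cam}.png",v[y0*3-20:y1*3+20,x0*3-20:x1*3+20])
    cp=up(p,qp,.076);cr=up(p,qr,.070)
    print(cam,"plate\n",cp.round(4),[round(float(np.linalg.norm(cp[i]-cp[i-1])),4) for i in range(4)],"\nriser\n",cr.round(4),[round(float(np.linalg.norm(cr[i]-cr[i-1])),4) for i in range(4)])
print(readout.get_state()["time"])
E
```

```text
top plate
 [[ 0.648   0.0304  0.076 ]
 [ 0.6284 -0.1179  0.076 ]
 [ 0.4806 -0.0973  0.076 ]
 [ 0.4997  0.0491  0.076 ]] [0.1495, 0.1496, 0.1492, 0.1476] 
riser
 [[ 0.7538  0.2453  0.07  ]
 [ 0.628  -0.2885  0.07  ]
 [ 0.3561 -0.223   0.07  ]
 [ 0.3891  0.2351  0.07  ]] [0.3648, 0.5484, 0.2796, 0.4593]
scene plate
 [[ 0.5012  0.0508  0.076 ]
 [ 0.6478  0.0258  0.076 ]
 [ 0.6316 -0.1168  0.076 ]
 [ 0.482  -0.0972  0.076 ]] [0.1492, 0.1487, 0.1436, 0.1509] 
riser
 [[ 0.6285  0.2997  0.07  ]
 [ 0.7459  0.0937  0.07  ]
 [ 0.6292 -0.2902  0.07  ]
 [ 0.3693 -0.2231  0.07  ]] [0.5835, 0.2371, 0.4013, 0.2684]
1.6
```

Both crops confirm the choice: four tan tiles on the larger green plate, with the mug to its left and the lever to its right. The plate quad looks sound at 149-150 mm per side. The mug spoiled the riser quad, so I'll fit the riser's front, rear and right edges separately.

```bash
cat >> h.py <<'E'
def edge_line(im,A,B,half=6,ch=None,lo=.04,hi=.96):
    """subpixel strongest-gradient along line A-B (pixels); returns fitted points"""
    g=cv2.GaussianBlur(im.astype(np.float32),(0,0),.8)
    g=g.mean(2) if ch is None else g[:,:,ch]
    A=np.array(A,float);B=np.array(B,float);t=(B-A)/np.hypot(*(B-A));n=np.array([-t[1],t[0]])
    P=[]
    for f in np.linspace(lo,hi,120):
        c=A+f*(B-A);s=np.arange(-half,half+.01,.1)
        q=(c+s[:,None]*n).astype(np.float32)
        v=cv2.remap(g,q[None,:,0],q[None,:,1],cv2.INTER_LINEAR)[0]
        dv=np.abs(np.gradient(v));w=np.where(dv>.5*dv.max(),dv,0)
        k=dv.argmax();w[np.abs(np.arange(len(w))-k)>10]=0
        P.append(c+n*(w@s/w.sum()))
    P=np.array(P,np.float32)
    vx,vy,x,y=cv2.fitLine(P,cv2.DIST_HUBER,0,.01,.01).ravel()
    r=np.abs((P-[x,y])@[-vy,vx])
    k=P[r<1]; vx,vy,x,y=cv2.fitLine(k,cv2.DIST_HUBER,0,.01,.01).ravel()
    return np.array([x,y]),np.array([vx,vy]),len(k),float(np.median(r))
E
python3 - <<'E'
from h import *
im,d=viewer.get_image("top");p=viewer.camera_params("top")
for nm,A,B,z in (("front",(257.6,135.8),(433.5,171),.07),("rear",(232.5,239),(414,277),.07),("right",(433,172),(415,277),.07)):
    o,v,n,r=edge_line(im,A,B,lo=.06,hi=.94 if nm!="rear" else .7)
    P=up(p,np.array([o,o+100*v]),z);t=P[1]-P[0];t/=np.linalg.norm(t);t*=np.sign(t[1])
    print(nm,n,round(r,2),P[0].round(4),"dir",t.round(4),"yaw",round(float(-np.arctan2(t[0],t[1])),4))
im,d=viewer.get_image("scene");p=viewer.camera_params("scene")
for nm,A,B,z in (("front",(195+137/3,190+482/3),(195+762/3,190+263/3),.07),("right",(195+36/3,190+184/3),(195+135/3,190+482/3),.07)):
    o,v,n,r=edge_line(im,A,B,lo=.06,hi=.94,half=4)
    P=up(p,np.array([o,o+100*v]),z);t=P[1]-P[0];t/=np.linalg.norm(t);t*=np.sign(t[1])
    print("scene",nm,n,round(r,2),P[0].round(4),"dir",t.round(4),"yaw",round(float(-np.arctan2(t[0],t[1])),4))
E
```

```text
front 120 0.1 [ 0.6817 -0.0567  0.07  ] dir [ 0.2345  0.9721 -0.    ] yaw -0.2367
rear 120 0.14 [0.4182 0.0536 0.07  ] dir [ 0.2341  0.9722 -0.    ] yaw -0.2363
right 120 0.09 [ 0.4865 -0.2529  0.07  ] dir [-0.9723  0.2338 -0.    ] yaw 1.3348
scene front 88 0.14 [ 0.6845 -0.0802  0.07  ] dir [0.2357 0.9718 0.    ] yaw -0.238
scene right 120 0.12 [ 0.5041 -0.2561  0.07  ] dir [-0.9721  0.2344 -0.    ] yaw 1.3342
```

The plate's yaw is about -0.131 and the riser's about -0.2365. The edge lies at n·P ≈ 0.675 and the plate centre at n·c ≈ 0.556, so it needs about 74 mm of push and 6° clockwise. My plan is to open the fingers, line the jaws up parallel to the edge and push the rear side with both fingertips, which squares the plate as it goes. Next I'll work out the reach.

```bash
cat >> h.py <<'E'
RY=-0.2365
N=np.array([np.cos(RY),np.sin(RY)]);T_=np.array([-np.sin(RY),np.cos(RY)])
def target_rot(sign):
    z=sign*np.r_[T_,0];x=np.array([0,0,-1.]);y=np.cross(z,x);return np.c_[x,y,z]
def rel(pos,Rt,s=None):
    s=s or readout.get_state();R0=R.from_rotvec(s["tool_rot"]).as_matrix()
    lin=R0.T@(np.array(pos)-s["position"]);tw=R.from_matrix(R0.T@Rt).as_rotvec(degrees=True)
    return lin.round(4),tw.round(2)
def where(s=None):
    s=s or readout.get_state();M=R.from_rotvec(s["tool_rot"]).as_matrix();p=s["position"]
    yaw=[np.arctan2(M[1,2],M[0,2])]
    print("t",round(s["time"],2),"pos",p.round(4),"n",round(p[:2]@N,4),"tt",round(p[:2]@T_,4),"F",s["ft_force"].round(2),"grip",round(s["grip_width"],3))
    print("tool axes:\n",M.round(4))
E
python3 - <<'E'
from h import *
where()
for sg in (1,-1):
  for P in ((.42,.35,.234),(.456,-.008,.20)): print(sg,P,*rel(P,target_rot(sg)))
E
```

```text
t 1.7 pos [0.1689 0.6277 0.2336] n 0.0171 tt 0.6498 F [-0.04  0.88  0.24] grip 1.002
tool axes:
 [[ 1.000e-04 -9.657e-01  2.597e-01]
 [ 1.000e-04  2.597e-01  9.657e-01]
 [-1.000e+00 -0.000e+00  1.000e-04]]
1 (0.42, 0.35, 0.234) [-0.0004 -0.3146 -0.203 ] [-1.5   0.01  0.  ]
1 (0.456, -0.008, 0.2) [ 0.0336 -0.4424 -0.5393] [-1.5   0.01  0.  ]
-1 (0.42, 0.35, 0.234) [-0.0004 -0.3146 -0.203 ] [ 1.785e+02  0.000e+00 -1.000e-02]
-1 (0.456, -0.008, 0.2) [ 0.0336 -0.4424 -0.5393] [ 1.785e+02  0.000e+00 -1.000e-02]
```

The tool is already within 1.5° of the pushing orientation (tool -y points along the push). I'll move there in two calls via a waypoint at height.

```bash
python3 -m creep '[{"linear":[0,-0.315,-0.203],"twist":[-1.5,0,0],"fingers":-1},{"linear":[0,-0.315,-0.203],"twist":[-1.5,0,0],"fingers":-1},{"linear":[0,-0.315,-0.203],"twist":[-1.5,0,0],"fingers":-1},{"linear":[0,-0.315,-0.203],"twist":[-1.5,0,0],"fingers":-1},{"linear":[0,-0.315,-0.203],"twist":[-1.5,0,0],"fingers":-1},{"linear":[0,-0.315,-0.203],"twist":[-1.5,0,0],"fingers":-1},{"linear":[0,-0.315,-0.203],"twist":[-1.5,0,0],"fingers":-1},{"linear":[0,-0.315,-0.203],"twist":[-1.5,0,0],"fingers":-1}]'
python3 - <<'E'
from h import *
where(); print(rel((.456,-.008,.20),target_rot(1)))
E
```

```text
time: 2.37
position: [0.3937, 0.3788, 0.234]
tool_rot: [-1.033, 1.311, 1.033]
ft_force: [0.9, 0.6, 0.1]
grip_width: 1.001
t 2.37 pos [0.3937 0.3788 0.234 ] n 0.2939 tt 0.4605 F [0.86 0.62 0.06] grip 1.001
tool axes:
 [[ 6.000e-04 -9.721e-01  2.344e-01]
 [ 9.000e-04  2.344e-01  9.721e-01]
 [-1.000e+00 -3.000e-04  1.000e-03]]
(array([ 0.0337, -0.1512, -0.3615]), array([-0.  ,  0.06,  0.02]))
```

```bash
python3 -m creep '[{"linear":[0,-0.15,-0.36],"twist":[0,0,0],"fingers":-1},{"linear":[0,-0.15,-0.36],"twist":[0,0,0],"fingers":-1},{"linear":[0,-0.15,-0.36],"twist":[0,0,0],"fingers":-1},{"linear":[0,-0.15,-0.36],"twist":[0,0,0],"fingers":-1},{"linear":[0,-0.15,-0.36],"twist":[0,0,0],"fingers":-1},{"linear":[0,-0.15,-0.36],"twist":[0,0,0],"fingers":-1},{"linear":[0,-0.15,-0.36],"twist":[0,0,0],"fingers":-1},{"linear":[0,-0.15,-0.36],"twist":[0,0,0],"fingers":-1}]'
python3 - <<'E'
from h import *
where(); print(rel((.456,-.008,.16),target_rot(1)))
im,d=viewer.get_image("wrist");print(viewer.camera_params("wrist"))
cv2.imwrite("pics/wrist2.png",im[:,:,::-1])
E
```

```text
time: 3.03
position: [0.445, 0.0493, 0.2339]
tool_rot: [-1.033, 1.31, 1.033]
ft_force: [1.0, -0.2, 0.3]
grip_width: 0.999
t 3.03 pos [0.445  0.0493 0.2339] n 0.4211 tt 0.1522 F [ 1.   -0.16  0.3 ] grip 0.999
tool axes:
 [[ 1.000e-03 -9.722e-01  2.343e-01]
 [ 9.000e-04  2.343e-01  9.722e-01]
 [-1.000e+00 -8.000e-04  1.200e-03]]
(array([ 0.0739, -0.0241, -0.0532]), array([-0.  ,  0.07,  0.05]))
{'K': array([[345.8164116 ,   0.        , 316.11735132],
       [  0.        , 345.8164116 , 241.330549  ],
       [  0.        ,   0.        ,   1.        ]]), 'cam_to_world': array([[ 0.24396536,  0.93812099,  0.24578427,  0.37954984],
       [ 0.96978261, -0.23557828, -0.06343948,  0.05762006],
       [-0.00161247,  0.25383434, -0.96724636,  0.38544896],
       [ 0.        ,  0.        ,  0.        ,  1.        ]])}
```

View pics/wrist2.png

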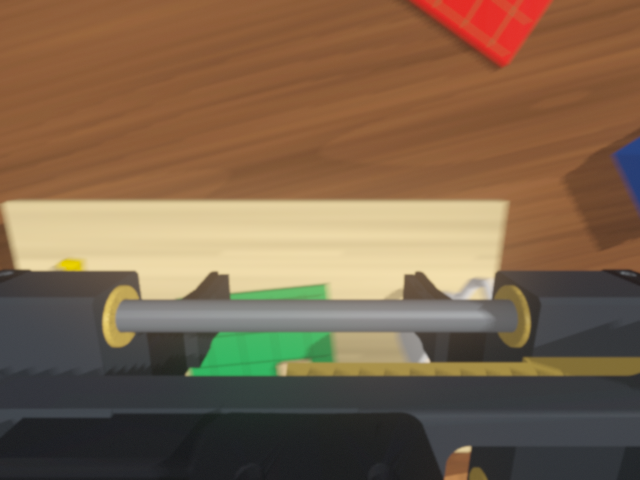

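The wrist view looks from the robot side. The riser's rear edge is level at row 200, so the tool is aligned, and the plate's rear-left corner is at (328,285). Next I'll centre the fingers behind the plate and descend partway.

```bash
python3 -m creep '[{"linear":[0.02,-0.012,-0.03],"twist":[0,0.06,0.04],"fingers":-1},{"linear":[0.05,-0.024,-0.053],"twist":[0,0.06,0.04],"fingers":-1},{"linear":[0.08,-0.024,-0.053],"twist":[0,0.06,0.04],"fingers":-1},{"linear":[0.115,-0.024,-0.053],"twist":[0,0.06,0.04],"fingers":-1},{"linear":[0.125,-0.024,-0.053],"twist":[0,0.06,0.04],"fingers":-1},{"linear":[0.125,-0.024,-0.053],"twist":[0,0.06,0.04],"fingers":-1}]'
python3 - <<'E'
from h import *
where(); print(rel((.456,-.008,.083),target_rot(1)))
im,d=viewer.get_image("top");pt=viewer.camera_params("top")
cv2.imwrite("pics/top3.png",cv2.resize(im[120:290,220:450,::-1],None,fx=3.4,fy=3.4))
im,d=viewer.get_image("scene");cv2.imwrite("pics/scene3.png",cv2.resize(im[120:370,180:460,::-1],None,fx=2.4,fy=2.4))
E
```

```text
time: 3.58
position: [0.4536, -0.0058, 0.1063]
tool_rot: [-1.032, 1.319, 1.036]
ft_force: [0.1, 0.4, 0.9]
grip_width: 1.003
t 3.58 pos [ 0.4536 -0.0058  0.1063] n 0.4424 tt 0.1006 F [0.1  0.36 0.93] grip 1.003
tool axes:
 [[-0.0066 -0.9721  0.2344]
 [-0.0023  0.2344  0.9721]
 [-1.      0.0059 -0.0038]]
(array([ 0.0233, -0.0029, -0.0015]), array([-0.01, -0.22, -0.34]))
```

View pics/top3.png

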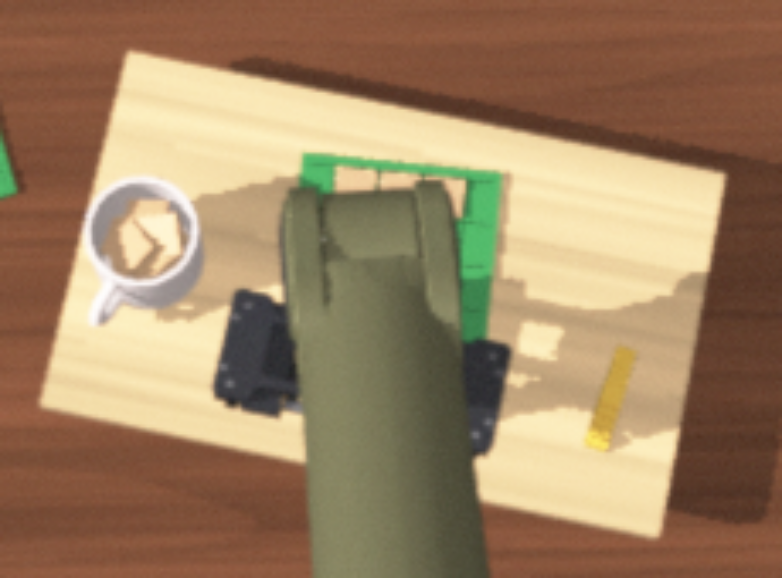

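View pics/scene3.png

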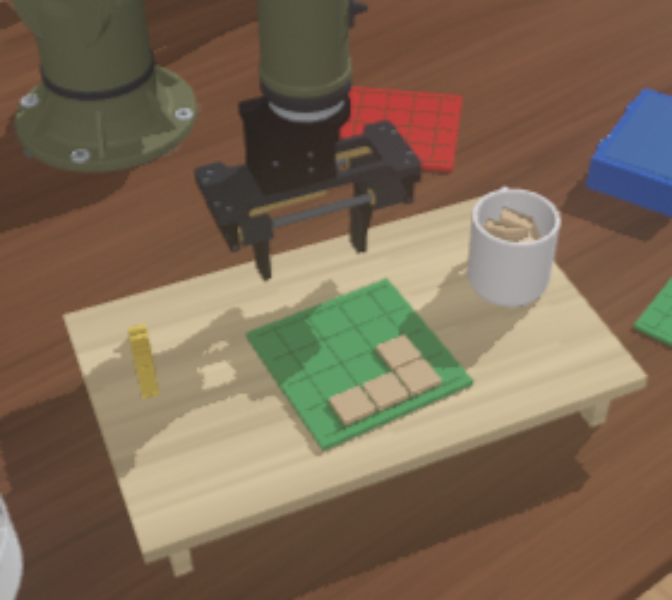

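The gripper is behind the plate with both fingers over bare plywood and clear of the mug and lever. I'll descend gently.

```bash
python3 -m creep '[{"linear":[0.006,0,0],"twist":[0,0,0],"fingers":-1},{"linear":[0.012,0,0],"twist":[0,0,0],"fingers":-1},{"linear":[0.018,0,0],"twist":[0,0,0],"fingers":-1},{"linear":[0.021,0,0],"twist":[0,0,0],"fingers":-1},{"linear":[0.021,0,0],"twist":[0,0,0],"fingers":-1},{"linear":[0.021,0,0],"twist":[0,0,0],"fingers":-1}]'
python3 - <<'E'
from h import *
where(); print(rel((.456,-.008,.083),target_rot(1)))
im,d=viewer.get_image("scene");cv2.imwrite("pics/scene4.png",cv2.resize(im[180:310,240:400,::-1],None,fx=5,fy=4.6,interpolation=cv2.INTER_CUBIC)[:598,:800])
im,d=viewer.get_image("wrist");cv2.imwrite("pics/wrist4.png",im[:,:,::-1])
where()
E
```

```text
time: 4.18
position: [0.4558, -0.0058, 0.0875]
tool_rot: [-1.033, 1.313, 1.033]
ft_force: [-0.9, -0.0, 0.0]
grip_width: 1.0
t 4.18 pos [ 0.4558 -0.0058  0.0875] n 0.4445 tt 0.1012 F [-0.9  -0.01  0.02] grip 1.0
tool axes:
 [[-1.200e-03 -9.721e-01  2.344e-01]
 [-9.000e-04  2.344e-01  9.721e-01]
 [-1.000e+00  1.000e-03 -1.200e-03]]
(array([ 0.0045, -0.0007, -0.0021]), array([-0.01, -0.07, -0.06]))
t 4.28 pos [ 0.4561 -0.0058  0.0878] n 0.4448 tt 0.1012 F [-0.15 -0.07 -1.33] grip 0.998
tool axes:
 [[-5.000e-04 -9.721e-01  2.344e-01]
 [-8.000e-04  2.344e-01  9.721e-01]
 [-1.000e+00  3.000e-04 -9.000e-04]]
```

View pics/scene4.png

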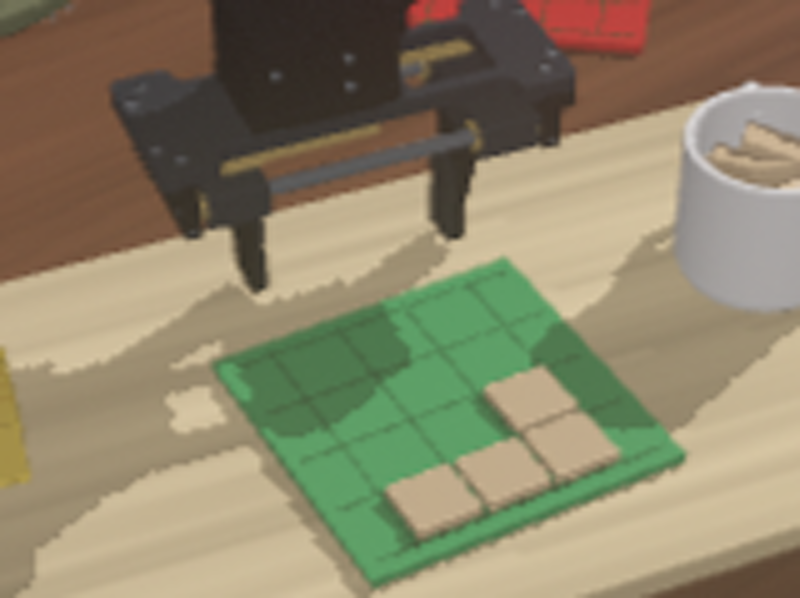

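View pics/wrist4.png

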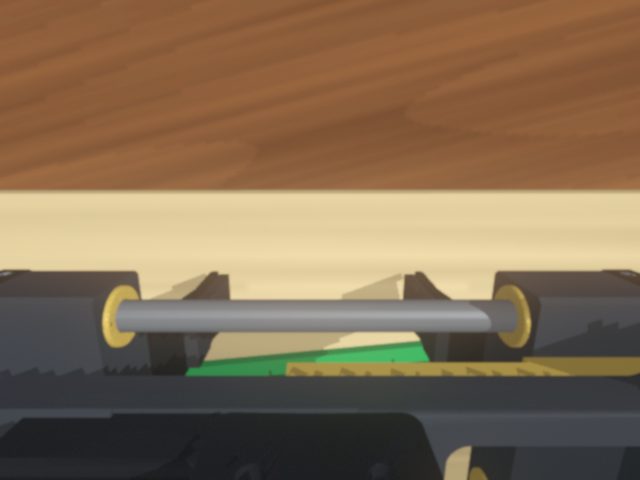

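The fingertips are about 20 mm behind the plate's rear side (scene crop tips at (258,290) and (453,237)). The wrist view shows the rear side slanting, so the left finger will meet it first. I'll lower another 4 mm, shift 4 mm right and advance to near contact.

```bash
python3 -m creep '[{"linear":[0.002,0,-0.004],"twist":[0,0,0],"fingers":-1},{"linear":[0.004,0,-0.004],"twist":[0,0,0],"fingers":-1},{"linear":[0.004,-0.003,-0.004],"twist":[0,0,0],"fingers":-1},{"linear":[0.004,-0.007,-0.004],"twist":[0,0,0],"fingers":-1},{"linear":[0.004,-0.011,-0.004],"twist":[0,0,0],"fingers":-1},{"linear":[0.004,-0.014,-0.004],"twist":[0,0,0],"fingers":-1},{"linear":[0.004,-0.016,-0.004],"twist":[0,0,0],"fingers":-1},{"linear":[0.004,-0.017,-0.004],"twist":[0,0,0],"fingers":-1}]'
python3 - <<'E'
from h import *
where()
im,d=viewer.get_image("scene");cv2.imwrite("pics/scene5.png",cv2.resize(im[210:320,260:390,::-1],None,fx=6,fy=5.4,interpolation=cv2.INTER_CUBIC)[:598,:800])
where()
E
```

```text
time: 4.95
position: [0.472, -0.0138, 0.0836]
tool_rot: [-1.034, 1.313, 1.033]
ft_force: [-0.4, -0.3, -0.0]
grip_width: 0.999
t 4.95 pos [ 0.472  -0.0138  0.0836] n 0.4621 tt 0.0972 F [-0.42 -0.27 -0.01] grip 0.999
tool axes:
 [[-7.000e-04 -9.721e-01  2.346e-01]
 [-1.100e-03  2.346e-01  9.721e-01]
 [-1.000e+00  5.000e-04 -1.300e-03]]
t 5.0 pos [ 0.472  -0.0138  0.0836] n 0.4621 tt 0.0972 F [ 0.4  -0.02 -0.16] grip 1.002
tool axes:
 [[-7.000e-04 -9.721e-01  2.345e-01]
 [-1.100e-03  2.345e-01  9.721e-01]
 [-1.000e+00  4.000e-04 -1.200e-03]]
```

View pics/scene5.png

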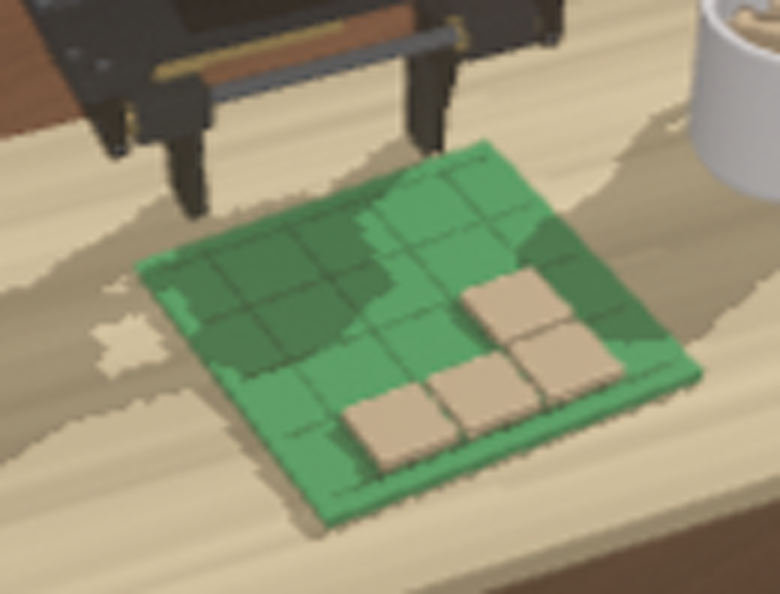

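The left fingertip (432,152) is just behind the plate's rear side and the right one (195,215) sits further back, as expected. I'll start a slow push.

```bash
python3 -m creep '[{"linear":[0,-0.001,0],"twist":[0,0,0],"fingers":-1},{"linear":[0,-0.002,0],"twist":[0,0,0],"fingers":-1},{"linear":[0,-0.0035,0],"twist":[0,0,0],"fingers":-1},{"linear":[0,-0.005,0],"twist":[0,0,0],"fingers":-1},{"linear":[0,-0.0065,0],"twist":[0,0,0],"fingers":-1},{"linear":[0,-0.008,0],"twist":[0,0,0],"fingers":-1},{"linear":[0,-0.0095,0],"twist":[0,0,0],"fingers":-1},{"linear":[0,-0.011,0],"twist":[0,0,0],"fingers":-1}]' && python3 -m creep '[{"linear":[0,-0.0015,0],"twist":[0,0,0],"fingers":-1},{"linear":[0,-0.003,0],"twist":[0,0,0],"fingers":-1},{"linear":[0,-0.0045,0],"twist":[0,0,0],"fingers":-1},{"linear":[0,-0.006,0],"twist":[0,0,0],"fingers":-1},{"linear":[0,-0.0075,0],"twist":[0,0,0],"fingers":-1},{"linear":[0,-0.009,0],"twist":[0,0,0],"fingers":-1},{"linear":[0,-0.010,0],"twist":[0,0,0],"fingers":-1},{"linear":[0,-0.011,0],"twist":[0,0,0],"fingers":-1}]'
python3 - <<'E'
from h import *
where()
im,d=viewer.get_image("scene");cv2.imwrite("pics/scene6.png",cv2.resize(im[210:320,260:390,::-1],None,fx=6,fy=5.4,interpolation=cv2.INTER_CUBIC)[:598,:800])
im,d=viewer.get_image("top");cv2.imwrite("pics/top6.png",cv2.resize(im[120:290,220:450,::-1],None,fx=3.4,fy=3.4))
E
```

```text
time: 5.67
position: [0.4822, -0.0162, 0.0835]
tool_rot: [-1.033, 1.313, 1.034]
ft_force: [-1.4, 0.6, 1.0]
grip_width: 1.001
time: 6.33
position: [0.4931, -0.0189, 0.0835]
tool_rot: [-1.033, 1.313, 1.033]
ft_force: [-0.4, -0.2, -0.4]
grip_width: 0.997
t 6.33 pos [ 0.4931 -0.0189  0.0835] n 0.4837 tt 0.0972 F [-0.44 -0.17 -0.42] grip 0.997
tool axes:
 [[-9.000e-04 -9.721e-01  2.344e-01]
 [-8.000e-04  2.344e-01  9.721e-01]
 [-1.000e+00  7.000e-04 -1.000e-03]]
```

View pics/scene6.png

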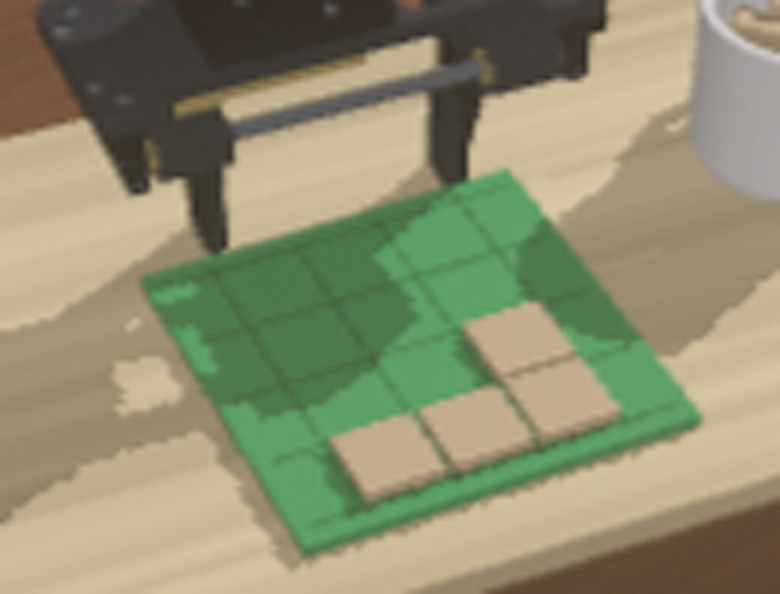

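View pics/top6.png

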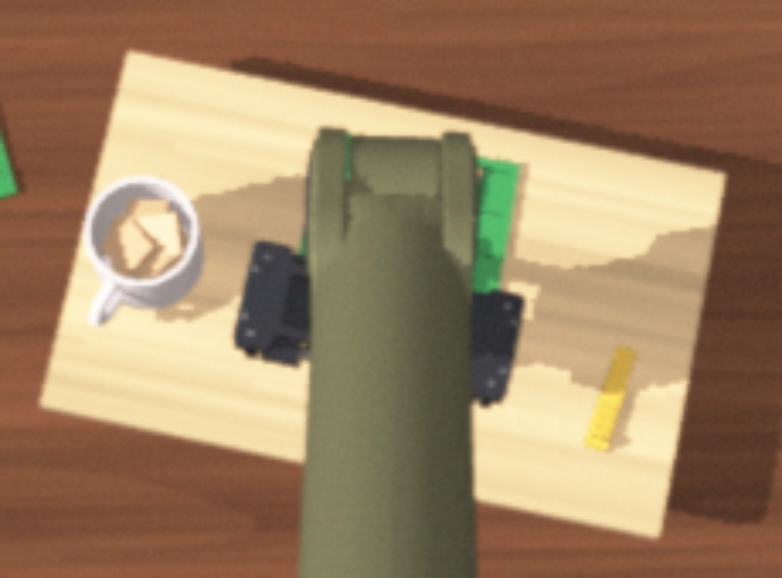

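The plate is turning clockwise as intended and the tiles have kept their places on the grid. The top view is now blocked by the arm, so I'll measure with the scene camera. Pushing on.

```bash
python3 -m creep '[{"linear":[0,-0.001,0],"twist":[0,0,0],"fingers":-1},{"linear":[0,-0.0025,0],"twist":[0,0,0],"fingers":-1},{"linear":[0,-0.0045,0],"twist":[0,0,0],"fingers":-1},{"linear":[0,-0.0065,0],"twist":[0,0,0],"fingers":-1},{"linear":[0,-0.0085,0],"twist":[0,0,0],"fingers":-1},{"linear":[0,-0.0105,0],"twist":[0,0,0],"fingers":-1},{"linear":[0,-0.0125,0],"twist":[0,0,0],"fingers":-1},{"linear":[0,-0.0145,0],"twist":[0,0,0],"fingers":-1}]' && python3 -m creep '[{"linear":[0,-0.002,0],"twist":[0,0,0],"fingers":-1},{"linear":[0,-0.004,0],"twist":[0,0,0],"fingers":-1},{"linear":[0,-0.006,0],"twist":[0,0,0],"fingers":-1},{"linear":[0,-0.008,0],"twist":[0,0,0],"fingers":-1},{"linear":[0,-0.0095,0],"twist":[0,0,0],"fingers":-1},{"linear":[0,-0.011,0],"twist":[0,0,0],"fingers":-1},{"linear":[0,-0.012,0],"twist":[0,0,0],"fingers":-1},{"linear":[0,-0.0125,0],"twist":[0,0,0],"fingers":-1}]'
python3 - <<'E'
from h import *
where()
im,d=viewer.get_image("scene");cv2.imwrite("pics/scene7.png",cv2.resize(im[210:340,260:410,::-1],None,fx=5,fy=4.6,interpolation=cv2.INTER_CUBIC)[:598,:800])
im,d=viewer.get_image("top");cv2.imwrite("pics/top7.png",cv2.resize(im[120:290,220:450,::-1],None,fx=3.4,fy=3.4))
E
```

```text
time: 7.1
position: [0.5072, -0.0224, 0.0835]
tool_rot: [-1.033, 1.313, 1.033]
ft_force: [-1.2, -0.3, 0.6]
grip_width: 1.0
time: 7.77
position: [0.5193, -0.0252, 0.0835]
tool_rot: [-1.033, 1.313, 1.033]
ft_force: [-1.4, -0.1, 0.6]
grip_width: 1.0
t 7.77 pos [ 0.5193 -0.0252  0.0835] n 0.5108 tt 0.0972 F [-1.35 -0.09  0.56] grip 1.0
tool axes:
 [[-8.000e-04 -9.721e-01  2.345e-01]
 [-9.000e-04  2.345e-01  9.721e-01]
 [-1.000e+00  6.000e-04 -1.100e-03]]
```

View pics/scene7.png

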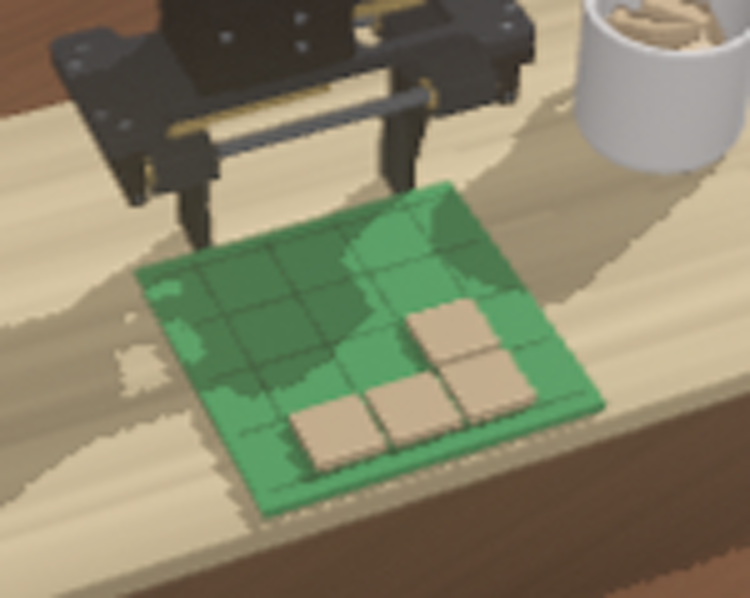

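View pics/top7.png

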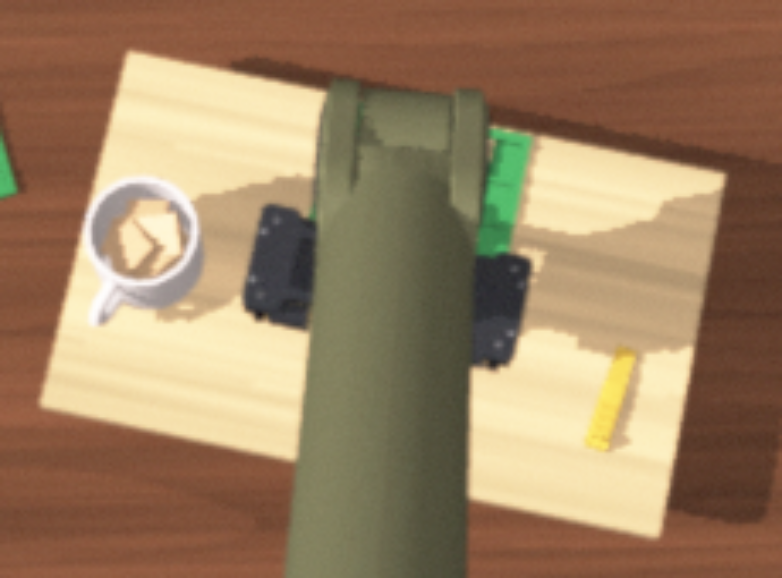

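The plate looks nearly square with the edge and the tiles are still in place. I'll push on to about 8 mm short of the target, then measure.

```bash
python3 -m creep '[{"linear":[0,-0.001,0],"twist":[0,0,0],"fingers":-1},{"linear":[0,-0.0025,0],"twist":[0,0,0],"fingers":-1},{"linear":[0,-0.0045,0],"twist":[0,0,0],"fingers":-1},{"linear":[0,-0.0065,0],"twist":[0,0,0],"fingers":-1},{"linear":[0,-0.0085,0],"twist":[0,0,0],"fingers":-1},{"linear":[0,-0.0105,0],"twist":[0,0,0],"fingers":-1},{"linear":[0,-0.0125,0],"twist":[0,0,0],"fingers":-1},{"linear":[0,-0.0145,0],"twist":[0,0,0],"fingers":-1}]' && python3 -m creep '[{"linear":[0,-0.002,0],"twist":[0,0,0],"fingers":-1},{"linear":[0,-0.004,0],"twist":[0,0,0],"fingers":-1},{"linear":[0,-0.0055,0],"twist":[0,0,0],"fingers":-1},{"linear":[0,-0.0065,0],"twist":[0,0,0],"fingers":-1},{"linear":[0,-0.0075,0],"twist":[0,0,0],"fingers":-1},{"linear":[0,-0.008,0],"twist":[0,0,0],"fingers":-1},{"linear":[0,-0.008,0],"twist":[0,0,0],"fingers":-1}]'
cat > m.py <<'E'
from h import *
import sys
tag=sys.argv[1]
where()
im,d=viewer.get_image("scene");p=viewer.camera_params("scene")
cv2.imwrite(f"pics/scene{tag}.png",cv2.resize(im[220:350,260:410,::-1],None,fx=5,fy=4.6,interpolation=cv2.INTER_CUBIC)[:598,:800])
mp=seg(im,kind="plate",roi=(270,225,420,345));n,l,st,_=cv2.connectedComponentsWithStats(mp);mp=(l==1+st[1:,4].argmax()).astype(np.uint8)*255
q=quad(mp);c=up(p,q,.076)
print("scene quad px",q.round(1).tolist());print(np.c_[c[:,:2]@N,c[:,:2]@T_].round(4),[round(float(np.linalg.norm(c[i]-c[i-1])),4) for i in range(len(c))])
im,d=viewer.get_image("top");p=viewer.camera_params("top")
cv2.imwrite(f"pics/top{tag}.png",cv2.resize(im[100:270,220:450,::-1],None,fx=3.4,fy=3.4,interpolation=cv2.INTER_CUBIC))
E
python3 m.py 8
```

```text
time: 8.53
position: [0.5335, -0.0286, 0.0835]
tool_rot: [-1.033, 1.313, 1.033]
ft_force: [-1.6, -0.4, 0.3]
grip_width: 1.001
time: 9.12
position: [0.5412, -0.0305, 0.0835]
tool_rot: [-1.034, 1.313, 1.033]
ft_force: [-1.7, 0.3, 0.8]
grip_width: 1.0
t 9.12 pos [ 0.5412 -0.0305  0.0835] n 0.5333 tt 0.0972 F [-1.66  0.28  0.8 ] grip 1.0
tool axes:
 [[-6.000e-04 -9.721e-01  2.344e-01]
 [-9.000e-04  2.344e-01  9.721e-01]
 [-1.000e+00  4.000e-04 -1.000e-03]]
scene quad px [[386.1000061035156, 306.1000061035156], [317.1000061035156, 330.8999938964844], [291.0, 276.70001220703125], [353.5, 256.1000061035156]]
[[0.6953 0.1657]
 [0.6957 0.0169]
 [0.5474 0.0181]
 [0.5449 0.1654]] [0.1504, 0.1487, 0.1484, 0.1474]
```

View pics/scene8.png

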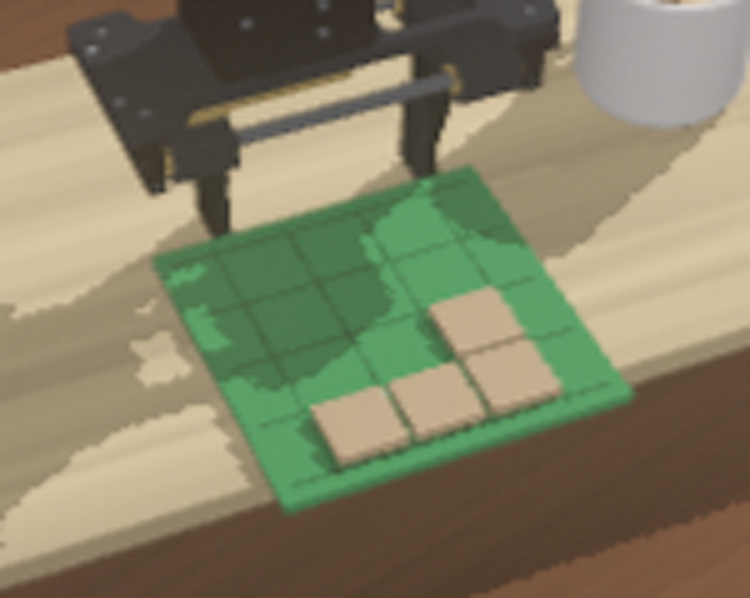

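View pics/top8.png

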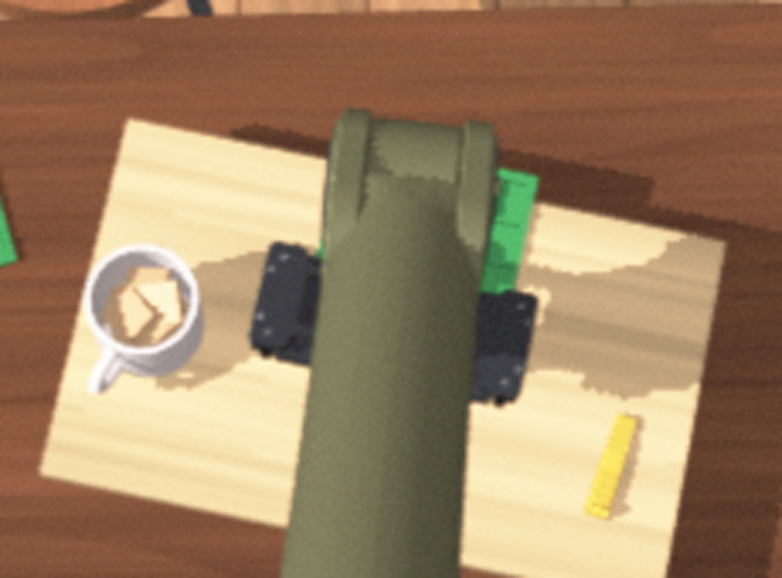

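The scene quad puts the leading side at about n 0.693-0.695 and square within about 0.003 rad, so roughly 18-20 mm overhangs. That estimate is biased by a couple of mm because the front face blends into the mask. I'll push 6 mm more, then withdraw clear and measure from an open top view.

```bash
python3 -m creep '[{"linear":[0,-0.001,0],"twist":[0,0,0],"fingers":-1},{"linear":[0,-0.0025,0],"twist":[0,0,0],"fingers":-1},{"linear":[0,-0.004,0],"twist":[0,0,0],"fingers":-1},{"linear":[0,-0.005,0],"twist":[0,0,0],"fingers":-1},{"linear":[0,-0.006,0],"twist":[0,0,0],"fingers":-1},{"linear":[0,-0.006,0],"twist":[0,0,0],"fingers":-1},{"linear":[0,-0.006,0],"twist":[0,0,0],"fingers":-1}]'
python3 - <<'E'
from h import *
where()
E
python3 -m creep '[{"linear":[0,0.004,0],"twist":[0,0,0],"fingers":-1},{"linear":[0,0.015,0],"twist":[0,0,0],"fingers":-1},{"linear":[0,0.025,0],"twist":[0,0,0],"fingers":-1},{"linear":[-0.03,0.03,0],"twist":[0,0,0],"fingers":-1},{"linear":[-0.07,0.03,0],"twist":[0,0,0],"fingers":-1},{"linear":[-0.11,0.03,0],"twist":[0,0,0],"fingers":-1},{"linear":[-0.15,0.03,0],"twist":[0,0,0],"fingers":-1},{"linear":[-0.16,0.03,0],"twist":[0,0,0],"fingers":-1}]'
python3 -m creep '[{"linear":[0,0.05,0.3],"twist":[0,0,0],"fingers":-1},{"linear":[0,0.05,0.3],"twist":[0,0,0],"fingers":-1},{"linear":[0,0.05,0.3],"twist":[0,0,0],"fingers":-1},{"linear":[0,0.05,0.3],"twist":[0,0,0],"fingers":-1},{"linear":[0,0.05,0.3],"twist":[0,0,0],"fingers":-1},{"linear":[0,0.05,0.3],"twist":[0,0,0],"fingers":-1},{"linear":[0,0.05,0.3],"twist":[0,0,0],"fingers":-1},{"linear":[0,0.05,0.3],"twist":[0,0,0],"fingers":-1}]'
python3 m.py 9
```

```text
time: 9.8
position: [0.5472, -0.0319, 0.0835]
tool_rot: [-1.034, 1.313, 1.033]
ft_force: [0.2, 0.9, 0.3]
grip_width: 1.0
t 9.8 pos [ 0.5472 -0.0319  0.0835] n 0.5394 tt 0.0972 F [0.23 0.92 0.31] grip 1.0
tool axes:
 [[-3.000e-04 -9.721e-01  2.344e-01]
 [-1.000e-03  2.344e-01  9.721e-01]
 [-1.000e+00  1.000e-04 -1.000e-03]]
time: 10.47
position: [0.5206, -0.0249, 0.2503]
tool_rot: [-1.036, 1.303, 1.028]
ft_force: [1.8, -0.1, -0.3]
grip_width: 0.999
time: 11.13
position: [0.5371, 0.2873, 0.2421]
tool_rot: [-1.037, 1.308, 1.043]
ft_force: [-1.4, 0.3, -0.1]
grip_width: 0.999
t 11.13 pos [0.5371 0.2873 0.2421] n 0.4548 tt 0.4052 F [-1.37  0.34 -0.09] grip 0.999
tool axes:
 [[-0.0021 -0.9743  0.2253]
 [ 0.0026  0.2253  0.9743]
 [-1.      0.0026  0.0021]]
scene quad px [[392.70001220703125, 306.29998779296875], [317.8999938964844, 334.0], [304.3999938964844, 300.3999938964844], [349.6000061035156, 276.8999938964844]]
[[0.7007 0.1775]
 [0.7029 0.0156]
 [0.6177 0.0214]
 [0.5966 0.1316]] [0.1138, 0.1619, 0.0854, 0.1123]
```

View pics/scene9.png

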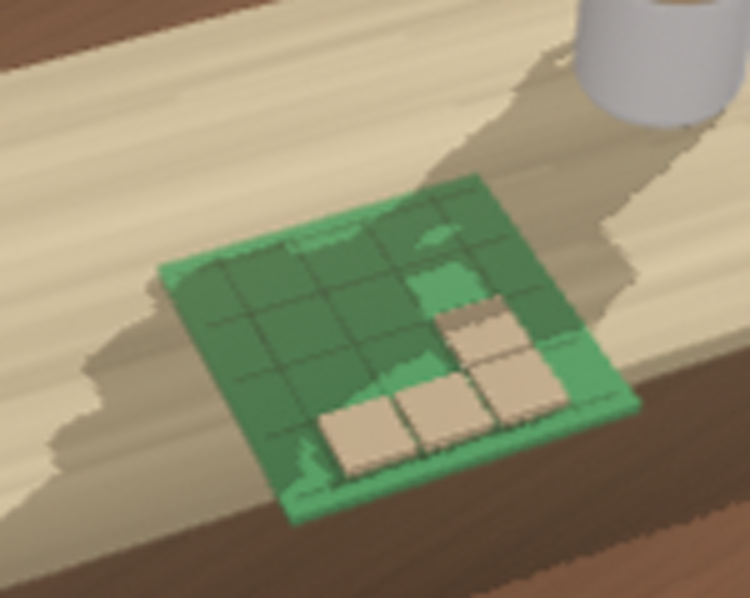

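View pics/top9.png

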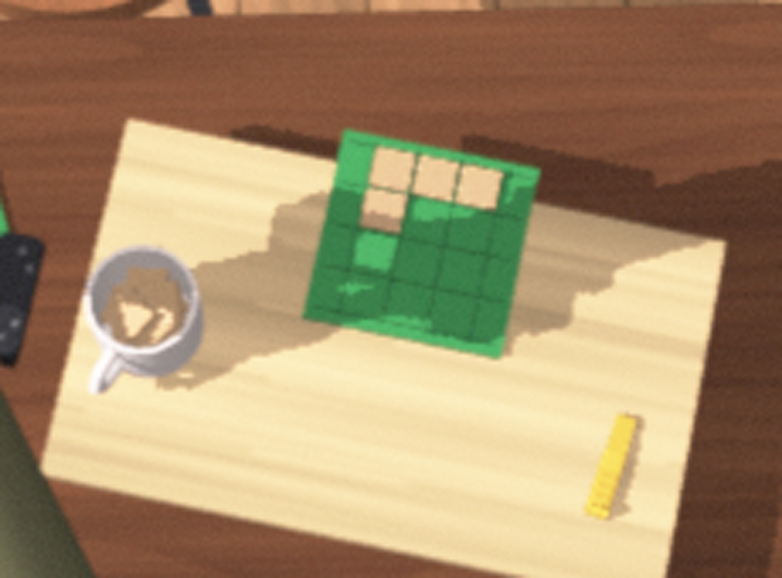

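The top view is open now. The plate looks square with its leading side out over the edge, and the tiles are unmoved on the grid. Next comes a sub-pixel measurement of the overhang.

```bash
cat > mo.py <<'E'
from h import *
def C(x,y): return (220+x/3.4-.35,100+y/3.4-.35)
def meas(im,p,F,Rr,Lf,Rt,Redge=((130,120),(335,160)),Redge2=((545,206),(722,241))):
    for nm,(A,B),z,ch in (("edgeL",Redge,.07,None),("edgeR",Redge2,.07,None),("plate front",F,.076,1),("plate rear",Rr,.076,0),("plate left",Lf,.076,0),("plate right",Rt,.076,0)):
        o,v,n,r=edge_line(im,C(*A),C(*B),half=4,lo=.08,hi=.92,ch=ch)
        P=up(p,np.array([o,o+100*v*np.sign(v[0])]),z)[:,:2];t=P[1]-P[0];t/=np.linalg.norm(t);t*=np.sign(t[1])
        print(f"{nm:12s} n={n} r={r:.2f}  N={P[0]@N:.4f} T={P[0]@T_:.4f} yaw={-np.arctan2(t[0],t[1]):.4f}")
E
python3 - <<'E'
from mo import *
im,d=viewer.get_image("top");p=viewer.camera_params("top")
meas(im,p,((347,130),(540,170)),((303,319),(501,357)),((347,130),(303,319)),((540,170),(501,357)))
# tiles in plate coords
h=cv2.cvtColor(im,cv2.COLOR_RGB2HSV)
where()
E
```

```text
edgeL        n=120 r=0.12  N=0.6760 T=0.2474 yaw=-0.2351
edgeR        n=120 r=0.13  N=0.6757 T=-0.0615 yaw=-0.2389
plate front  n=120 r=0.11  N=0.7004 T=0.0895 yaw=-0.2351
plate rear   n=120 r=0.11  N=0.5490 T=0.1019 yaw=-0.2353
plate left   n=119 r=0.15  N=0.6247 T=0.1658 yaw=1.3321
plate right  n=120 r=0.17  N=0.6172 T=0.0166 yaw=1.3337
t 11.28 pos [0.5388 0.2796 0.2424] n 0.4583 tt 0.3981 F [ 0.28 -1.06 -0.2 ] grip 1.003
tool axes:
 [[-0.0016 -0.9728  0.2316]
 [-0.0022  0.2316  0.9728]
 [-1.      0.0011 -0.0025]]
```

The overhang is now 24.6 mm and square to within about 2 mrad, so 5.4 mm of push remains: from tool n 0.5394 to 0.5448. I'll go back behind the plate.

Run:
```python
from h import *
P=.515*N+.0972*T_
print(rel((*P,.242),target_rot(1)))
```

```text
(array([ 0.001 , -0.0559, -0.3011]), array([ 0.16, -0.14, -0.06]))
```

```bash
python3 -m creep '[{"linear":[0,-0.05,-0.3],"twist":[0,0,0],"fingers":-1},{"linear":[0,-0.05,-0.3],"twist":[0,0,0],"fingers":-1},{"linear":[0,-0.05,-0.3],"twist":[0,0,0],"fingers":-1},{"linear":[0,-0.05,-0.3],"twist":[0,0,0],"fingers":-1},{"linear":[0,-0.05,-0.3],"twist":[0,0,0],"fingers":-1},{"linear":[0,-0.05,-0.3],"twist":[0,0,0],"fingers":-1},{"linear":[0,-0.05,-0.3],"twist":[0,0,0],"fingers":-1},{"linear":[0,-0.05,-0.3],"twist":[0,0,0],"fingers":-1}]'
python3 -m creep '[{"linear":[0,0,0],"twist":[0,0,0],"fingers":-1},{"linear":[0.03,0,0],"twist":[0,0,0],"fingers":-1},{"linear":[0.07,0,0],"twist":[0,0,0],"fingers":-1},{"linear":[0.11,0,0],"twist":[0,0,0],"fingers":-1},{"linear":[0.135,0,0],"twist":[0,0,0],"fingers":-1},{"linear":[0.15,0,0],"twist":[0,0,0],"fingers":-1},{"linear":[0.15,0,0],"twist":[0,0,0],"fingers":-1},{"linear":[0.15,0,0],"twist":[0,0,0],"fingers":-1}]'
python3 - <<'E'
from h import *
where(); P=.5394*N+.0972*T_
print(rel((*P,.0835),target_rot(1)))
E
```

```text
time: 11.95
position: [0.5159, -0.0354, 0.244]
tool_rot: [-1.026, 1.319, 1.022]
ft_force: [-0.7, -1.9, -0.5]
grip_width: 1.001
time: 12.62
position: [0.5169, -0.0249, 0.0931]
tool_rot: [-1.033, 1.315, 1.034]
ft_force: [-0.3, 0.1, 0.3]
grip_width: 0.999
t 12.62 pos [ 0.5169 -0.0249  0.0931] n 0.5084 tt 0.0969 F [-0.29  0.09  0.3 ] grip 0.999
tool axes:
 [[-0.0025 -0.972   0.2348]
 [-0.001   0.2348  0.972 ]
 [-1.      0.0022 -0.0016]]
(array([ 0.0096, -0.0311,  0.0003]), array([-0.03, -0.09, -0.13]))
```

```bash
python3 -m creep '[{"linear":[0.006,0,0],"twist":[0,0,0],"fingers":-1},{"linear":[0.01,0,0],"twist":[0,0,0],"fingers":-1},{"linear":[0.01,-0.005,0],"twist":[0,0,0],"fingers":-1},{"linear":[0.01,-0.012,0],"twist":[0,0,0],"fingers":-1},{"linear":[0.01,-0.019,0],"twist":[0,0,0],"fingers":-1},{"linear":[0.01,-0.024,0],"twist":[0,0,0],"fingers":-1},{"linear":[0.01,-0.027,0],"twist":[0,0,0],"fingers":-1},{"linear":[0.01,-0.028,0],"twist":[0,0,0],"fingers":-1}]'
python3 -m creep '[{"linear":[0,0,0],"twist":[0,0,0],"fingers":-1}]'
python3 - <<'E'
from h import *
where(); P=.5448*N+.0972*T_
print(rel((*P,.0835),target_rot(1)))
E
```

```text
time: 13.28
position: [0.5458, -0.0317, 0.0836]
tool_rot: [-1.034, 1.313, 1.032]
ft_force: [-0.4, 0.2, 0.5]
grip_width: 0.998
time: 13.37
position: [0.5452, -0.0316, 0.0835]
tool_rot: [-1.033, 1.313, 1.033]
ft_force: [-0.9, -0.5, -0.4]
grip_width: 0.998
t 13.37 pos [ 0.5452 -0.0316  0.0835] n 0.5374 tt 0.097 F [-0.91 -0.48 -0.37] grip 0.998
tool axes:
 [[-1.000e-03 -9.721e-01  2.347e-01]
 [-1.100e-03  2.347e-01  9.721e-01]
 [-1.000e+00  7.000e-04 -1.300e-03]]
(array([-0.0001, -0.0074,  0.0002]), array([-0.02, -0.08, -0.04]))
```

```bash
python3 -m creep '[{"linear":[0,-0.001,0],"twist":[0,0,0],"fingers":-1},{"linear":[0,-0.002,0],"twist":[0,0,0],"fingers":-1},{"linear":[0,-0.0035,0],"twist":[0,0,0],"fingers":-1},{"linear":[0,-0.005,0],"twist":[0,0,0],"fingers":-1},{"linear":[0,-0.0065,0],"twist":[0,0,0],"fingers":-1},{"linear":[0,-0.0074,0],"twist":[0,0,0],"fingers":-1},{"linear":[0,-0.0074,0],"twist":[0,0,0],"fingers":-1},{"linear":[0,-0.0074,0],"twist":[0,0,0],"fingers":-1}]'
python3 - <<'E'
from h import *
where()
E
python3 -m creep '[{"linear":[0,0.004,0],"twist":[0,0,0],"fingers":-1},{"linear":[0,0.015,0],"twist":[0,0,0],"fingers":-1},{"linear":[0,0.025,0],"twist":[0,0,0],"fingers":-1},{"linear":[-0.03,0.03,0],"twist":[0,0,0],"fingers":-1},{"linear":[-0.07,0.03,0],"twist":[0,0,0],"fingers":-1},{"linear":[-0.11,0.03,0],"twist":[0,0,0],"fingers":-1},{"linear":[-0.15,0.03,0],"twist":[0,0,0],"fingers":-1},{"linear":[-0.16,0.03,0],"twist":[0,0,0],"fingers":-1}]'
python3 -m creep '[{"linear":[0,0.05,0.3],"twist":[0,0,0],"fingers":-1},{"linear":[0,0.05,0.3],"twist":[0,0,0],"fingers":-1},{"linear":[0,0.05,0.3],"twist":[0,0,0],"fingers":-1},{"linear":[0,0.05,0.3],"twist":[0,0,0],"fingers":-1},{"linear":[0,0.05,0.3],"twist":[0,0,0],"fingers":-1},{"linear":[0,0.05,0.3],"twist":[0,0,0],"fingers":-1},{"linear":[0,0.05,0.3],"twist":[0,0,0],"fingers":-1},{"linear":[0,0.05,0.3],"twist":[0,0,0],"fingers":-1}]'
python3 m.py 10
python3 - <<'E'
from mo import *
for k in range(2):
    im,d=viewer.get_image("top");p=viewer.camera_params("top")
    meas(im,p,((349,123),(542,163)),((305,311),(503,350)),((349,123),(305,311)),((542,163),(503,350)))
E
```

```text
time: 14.03
position: [0.5523, -0.0331, 0.0835]
tool_rot: [-1.034, 1.313, 1.033]
ft_force: [0.3, 0.4, -1.1]
grip_width: 1.0
t 14.03 pos [ 0.5523 -0.0331  0.0835] n 0.5447 tt 0.0973 F [ 0.29  0.36 -1.12] grip 1.0
tool axes:
 [[-6.000e-04 -9.721e-01  2.344e-01]
 [-8.000e-04  2.344e-01  9.721e-01]
 [-1.000e+00  4.000e-04 -1.000e-03]]
time: 14.7
position: [0.5258, -0.0262, 0.2503]
tool_rot: [-1.036, 1.303, 1.028]
ft_force: [0.9, -1.5, 0.6]
grip_width: 1.001
time: 15.37
position: [0.5423, 0.2861, 0.2421]
tool_rot: [-1.037, 1.308, 1.043]
ft_force: [-0.5, 0.3, 0.2]
grip_width: 1.003
t 15.37 pos [0.5423 0.2861 0.2421] n 0.4602 tt 0.4052 F [-0.51  0.3   0.18] grip 1.003
tool axes:
 [[-0.0023 -0.9743  0.2254]
 [ 0.0026  0.2254  0.9743]
 [-1.      0.0028  0.002 ]]
scene quad px [[393.20001220703125, 307.5], [319.0, 335.79998779296875], [304.6000061035156, 301.79998779296875], [351.1000061035156, 278.29998779296875]]
[[0.7037 0.1771]
 [0.7073 0.0161]
 [0.6212 0.0204]
 [0.6014 0.1329]] [0.1114, 0.161, 0.0862, 0.1142]
edgeL        n=120 r=0.12  N=0.6760 T=0.2474 yaw=-0.2349
edgeR        n=120 r=0.14  N=0.6756 T=-0.0615 yaw=-0.2415
plate front  n=120 r=0.12  N=0.7057 T=0.0915 yaw=-0.2355
plate rear   n=120 r=0.12  N=0.5543 T=0.1009 yaw=-0.2385
plate left   n=119 r=0.16  N=0.6480 T=0.1659 yaw=1.3386
plate right  n=120 r=0.15  N=0.6299 T=0.0166 yaw=1.3323
edgeL        n=120 r=0.12  N=0.6759 T=0.2524 yaw=-0.2341
edgeR        n=120 r=0.14  N=0.6757 T=-0.0509 yaw=-0.2372
plate front  n=120 r=0.11  N=0.7057 T=0.0891 yaw=-0.2362
plate rear   n=120 r=0.12  N=0.5544 T=0.0990 yaw=-0.2393
plate left   n=119 r=0.14  N=0.6465 T=0.1659 yaw=1.3371
plate right  n=120 r=0.14  N=0.6299 T=0.0165 yaw=1.3331
```

View pics/top10.png

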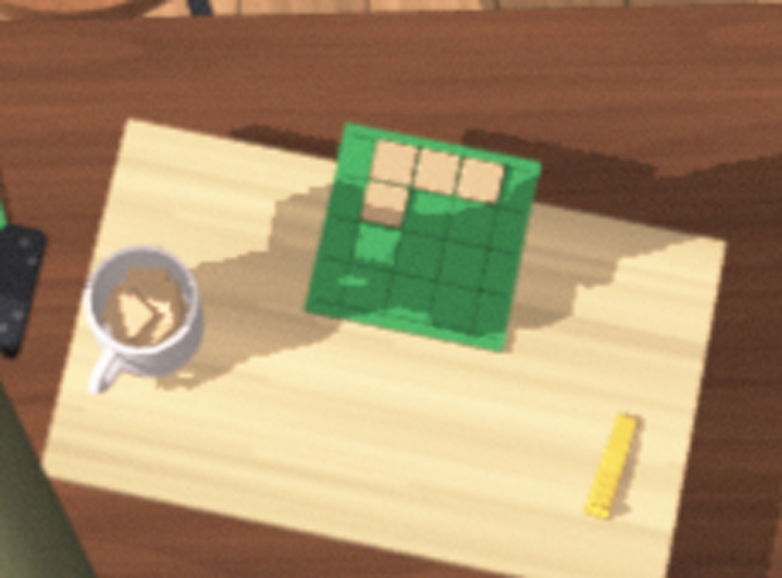

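View pics/scene10.png

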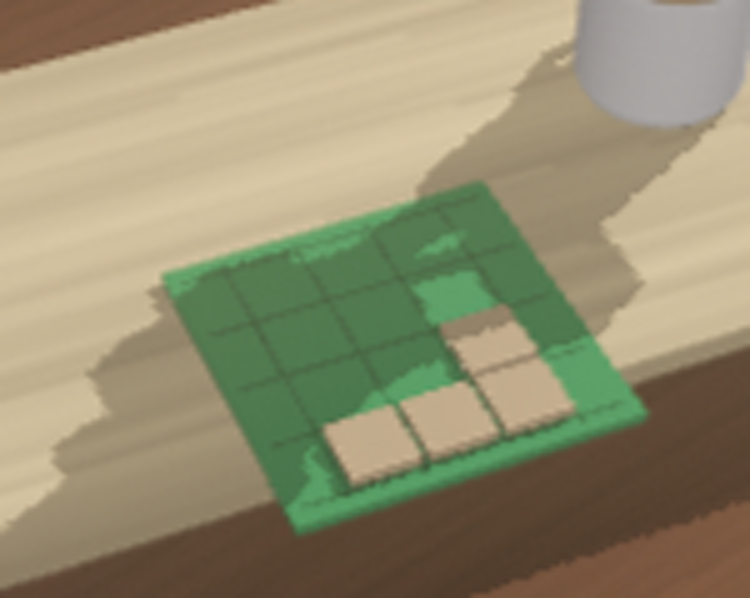

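The overhang now measures 29.8-29.9 mm, with the plate's yaw (-0.236) matching the edge's (about -0.236). As an independent check I'll measure from the scene camera, and compare tile positions on the plate and the neighbours before and after.

Run:
```python
from h import *
im0=cv2.imread("pics/top0.png");s0=cv2.imread("pics/scene0.png")
im,d=viewer.get_image("top");p=viewer.camera_params("top");sc,ds=viewer.get_image("scene");ps=viewer.camera_params("scene")
im=im[:,:,::-1].copy();sc=sc[:,:,::-1].copy()
def corners(c,yaw):
    a=np.array([np.cos(yaw),np.sin(yaw)]);b=np.array([-a[1],a[0]])
    return np.array([[*(c+.075*(i*a+j*b)),.076] for i,j in((1,1),(1,-1),(-1,-1),(-1,1))])
c0=corners(np.array([.5644,-.0339]),-.131)
cN=.7057-.075;cT=.0912
c1=corners(cN*N+cT*T_,-.236)
dst=np.float32([[0,0],[300,0],[300,300],[0,300]])
out=[]
for nm,A,B,pp in(("top",im0,im,p),("scene",s0,sc,ps)):
    w=[cv2.warpPerspective(I,cv2.getPerspectiveTransform(np.float32(proj(pp,c)),dst),(300,300),flags=cv2.INTER_CUBIC) for I,c in((A,c0),(B,c1))]
    out.append(np.hstack(w))
    for k,x in enumerate(w):
        h=cv2.cvtColor(x,cv2.COLOR_BGR2HSV);m=cv2.inRange(h,(3,30,60),(25,255,255));m=cv2.erode(m,np.ones((5,5)))
        n,l,st,ce=cv2.connectedComponentsWithStats(m)
        print(nm,k,[((150-ce[i][1])/2,(150-ce[i][0])/2,st[i,4]) for i in range(1,n) if st[i,4]>400])
cv2.imwrite("pics/rect.png",np.vstack(out)[:600])
# neighbours: shift by template matching old vs new
for nm,A,B,(x0,y0,x1,y1) in(("mug top",im0,im,(243,170,285,218)),("lever top",im0,im,(388,218,412,256)),("case top",im0,im,(95,205,180,275)),("carousel top",im0,im,(452,180,535,258)),("lever sc",s0,sc,(228,252,250,292)),("mug sc",s0,sc,(370,196,418,250)),("carousel sc",s0,sc,(85,308,195,405)),("case sc",s0,sc,(422,155,488,212))):
    t=A[y0:y1,x0:x1];r=cv2.matchTemplate(B[y0-8:y1+8,x0-8:x1+8],t,cv2.TM_CCOEFF_NORMED);_,v,_,l=cv2.minMaxLoc(r);print(nm,"shift px",l[0]-8,l[1]-8,round(v,3))
# scene overhang: riser edge / plate leading lower/upper edge
for tt in(-.06,-.02):
    P=np.array([[*(n*N+tt*T_),.07] for n in np.linspace(.64,.70,121)]);q=proj(ps,P).astype(np.float32)
    v=cv2.remap(cv2.GaussianBlur(sc.astype(np.float32),(0,0),.6).mean(2),q[None,:,0],q[None,:,1],cv2.INTER_LINEAR)[0]
    g=np.gradient(v);k=np.argsort(-np.abs(g))[:6];print("edge profile",tt,[(round(.64+.0005*i,4),round(float(g[i]),1)) for i in sorted(k)], v[::6].round(0).astype(int).tolist())
for tt in(.05,.09,.13):
    P=np.array([[*(n*N+tt*T_),.076] for n in np.linspace(.68,.73,101)]);q=proj(ps,P).astype(np.float32)
    v=cv2.remap(cv2.GaussianBlur(sc.astype(np.float32),(0,0),.6)[:,:,1],q[None,:,0],q[None,:,1],cv2.INTER_LINEAR)[0]
    print("plate profile from .68 step 2.5mm",tt,v[::5].round(0).astype(int).tolist())
print(readout.get_state()["time"])
```

```text
top 0 [(np.float64(43.2965967401147), np.float64(8.32798822819197), np.int32(13252))]
top 1 [(np.float64(43.05623536520885), np.float64(8.138152428431155), np.int32(13239))]
scene 0 [(np.float64(38.47970790619295), np.float64(11.885339137761548), np.int32(14242))]
scene 1 [(np.float64(30.009276571264202), np.float64(35.37214152164533), np.int32(6953)), (np.float64(46.5052950075643), np.float64(2.317700453857796), np.int32(3305)), (np.float64(46.639650497137694), np.float64(-30.95781862006629), np.int32(3319))]
mug top shift px 0 0 0.879
lever top shift px 0 0 0.998
case top shift px 0 0 0.931
carousel top shift px 0 0 0.999
lever sc shift px 0 0 1.0
mug sc shift px 0 0 0.967
carousel sc shift px 0 0 0.991
case sc shift px 0 0 1.0
edge profile -0.06 [(np.float64(0.683), -3.7), (np.float64(0.6835), -5.5), (np.float64(0.684), -5.2), (np.float64(0.6845), -5.2), (np.float64(0.685), -5.3), (np.float64(0.6855), -4.0)] [138, 142, 143, 140, 138, 136, 135, 134, 132, 131, 129, 127, 124, 124, 118, 93, 74, 71, 71, 70, 70]
edge profile -0.02 [(np.float64(0.683), -4.1), (np.float64(0.6835), -5.2), (np.float64(0.684), -5.5), (np.float64(0.6845), -5.6), (np.float64(0.685), -5.4), (np.float64(0.6855), -4.0)] [138, 142, 142, 140, 138, 136, 135, 134, 132, 131, 130, 128, 126, 125, 119, 91, 74, 72, 72, 72, 71]
plate profile from .68 step 2.5mm 0.05 [171, 171, 171, 169, 154, 129, 114, 136, 155, 152, 129, 103, 79, 70, 69, 68, 68, 69, 68, 67, 67]
plate profile from .68 step 2.5mm 0.09 [172, 172, 171, 168, 153, 129, 117, 133, 153, 152, 131, 104, 79, 71, 69, 69, 69, 69, 68, 67, 67]
plate profile from .68 step 2.5mm 0.13 [173, 172, 173, 170, 152, 132, 119, 134, 152, 151, 131, 104, 81, 73, 71, 70, 70, 70, 69, 69, 68]
15.6667
```

View pics/rect.png

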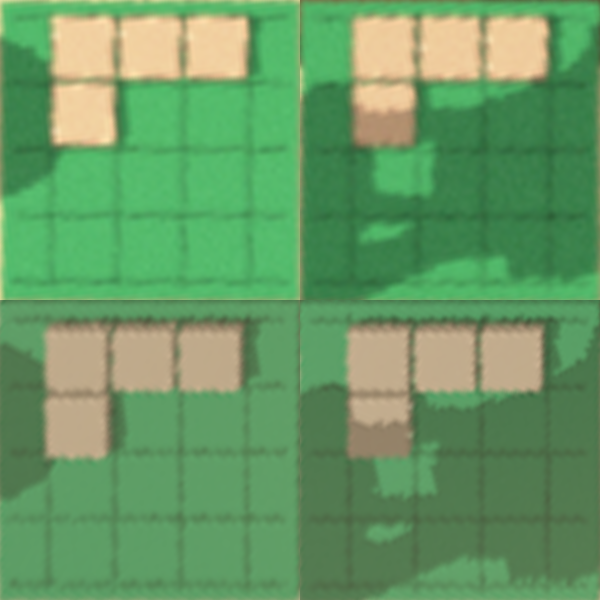

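The checks agree: the tiles sit on the same grid cells before and after (rectified pair; the pattern centroid moved 0.3 mm or less, within measuring error). The mug, lever, case and carousel show zero pixel shift, and the arm is clear of everything. Handing in.

Run:
```python
from bench import job,readout
print(job.close_job(), readout.get_state()["time"])
```

```text
the job is handed in; nothing more can be done
the job is handed in; nothing more can be done
```

I pushed the green plate out over the riser's front edge with both open fingertips on its rear side. It now overhangs by about 30 mm and sits square with the edge. I handed the job in at about 15.7 s with the arm clear of everything.

**Overhang:** the top view, taken with the arm out of the way, gave 29.8–29.9 mm. A coarser check from the scene camera gave about 28.8 mm. An estimate from the tool position, assuming the fingertips are as wide as the pads, gave about 28.4 mm. I trusted the top view because it shows the plate and the edge together most sharply.

**Squareness:** the plate's leading side is at a yaw of -0.236 rad. The riser edge measured between -0.234 and -0.242 rad, about -0.237 on average.

**Tiles:** all four sit on the same grid cells as at the start. The centre of the pattern moved 0.3 mm or less in the top view, which is within measuring error. The automatic comparison in the scene view failed because shadow split the tile pattern, so there I compared the pictures by eye, and they match.

**Neighbours:** the mug, lever, case and carousel show zero pixel shift in both views. I did not check the case lid separately.

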